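# Close a board test fixture over its locating pin and hold it pressed

## Robot

A 6-joint arm with a two-finger parallel gripper is mounted at the origin on a cart in front of the work surface, level with it; the furniture and walls round the work are solid. World frame = base frame: x ahead of the robot, y to its left, z up, the work surface at z = 0. Lengths are in mm, angles in degrees, forces in N, time in s.
With the tool pointing down it reaches from about 300 to 850 mm from the base axis. Payload 4.2 kg.
Tool frame: the origin (TCP) lies on the centre line of the jaws, within the pads' length; the fingertips stand 14 mm ahead of it and the grasp point (between the pads) lies 5 mm behind it; x points along the fingers, y is the direction in which the jaws open and shut, and the axes are right-handed (so a half turn about x gives the same grasp; the last joint's range is limited). The gripper opens to 91 mm and grips with 3 to 60 N. Pads are 32 mm wide; open, the fingers measure 118 mm over their backs; the gripper's body (76 mm by 178 mm) begins 60 mm behind the grasp point.
Start: joints at [-69.672, 18.312, 89.639, -0, 72.044, -1.146], TCP at [210.504, -535.1, 206.376] pointing down, gripper open.
Joint ranges: [-177.97, 177.97], [-48.28, 115.42], [12.27, 149.76], [-77.06, 257.06], [2.81, 150.46], [-146.56, 146.56]. Speed limits (degrees/s): [147.25, 147.25, 180, 180, 180, 180].

## Interface

Orientations are given as [roll, pitch, yaw] about the fixed x, y, z axes, in that order (R = Rz(yaw) Ry(pitch) Rx(roll)).
In Python, from workcell import readout, optics, env gives the robot as it stands.
- The arm moves only by the shell command python3 -m creep 'ROWS' [OPENING] [FORCE]. ROWS is JSON, a list of rows, each an object with "translation": the shift along the world's x, y, z in cm, a list of three; "delta_rot": the turn, a rotation vector about the world's x, y, z in rad, a list of three. In form: [{"translation": [dx, dy, dz], "delta_rot": [rx, ry, rz]}, ...]. A call has 1 to 5 rows; each row shifts and turns the commanded pose from where the row before left it; what a row does not reach is not made up. A row lasts 1/12 s, in which the tool goes at most 41.7 mm and 7.16 degrees, less where a joint would pass 70% of its speed; a pose out of reach is approached as far as the arm can. A call with a gripper value outside its range is refused whole. OPENING is the gripper's target within -1 to 1 (fully open at 1, half-way at 0, shut at -1), set as the call begins (- or left out, the last holds). The fingers move at their own pace and stop on an object; FORCE is the grip in N (left out, the last holds). Time passes only in rows, so rows that do not move let the fingers close. It gives the time, the measured TCP pose, the force and the opening at its end, in the units of the state.
- readout.state(): the state, without advancing time (a new reading comes with each control period).
- optics.grab_frame(name): name is "scene" or "top"; returns (picture, depth): 420x560x3 uint8, red, green, blue; 420x560 float32, mm along the optical axis (not along the pixel's ray), 0 where there is no reading.
- optics.camera_params(name): a dict with "mtx" (3x3 intrinsics, pixels), "R" (3x3) and "t" (3): a world point X has camera coordinates R X + t. Camera axes: x right, y down, z forward; pixel columns grow to the right and rows downward; lengths in mm; the calibration is good to about 2 mm. A picture is of the moment at which its call begins. camera_params takes no time and is no camera call.
- env.job_done(): hands the job in, once; it reports no verdict.
The state is a dict: "time_s": time; "qpos": joint angles; "qvel": joint speeds; "effort": joint torques, N m; "ee_pos": TCP position; "ee_rot": TCP orientation; "force": force on the tool from outside, world axes, zero at the start; "torque": the same for the moment, N m; "gripper_width": finger opening in mm.
Only numpy, scipy, OpenCV 4.12 (cv2) and the standard library are available. Lean on these libraries where they do the work, as an engineer would, in place of code of your own. Each camera call takes 0.05 s, during which the arm holds its last target.

## Task

Take the yellow pressure cover by its red grip, set it square on the grey test fixture so that the blind hole in its underside drops over the fixture's steel locating pin (the cover hides the pin, so feel for it by sliding if it does not drop on at once), then press the cover down until the sprung deck with the circuit module has gone fully down. Finish while still holding the grip and keeping the deck pressed down, as for a running test; leave the note pad and the two spools round about where they are.

Things in the scene. Friction and masses are not known exactly. Their poses are not given: they have to be found in the camera images.
- cover: loose pressure cover, 0.18 to 0.33 kg, lying flat: yellow plate 120 (its x) x 90 (y) x 18 mm (z) with a red grip on top. Origin: centre of the underside, which is also the centre of the mouth of the blind hole there: 10 mm across, with straight walls, 18 mm deep. Either way round fits
- grip_top (a point): centre of the top of the cover's red upright grip, 58 mm above the cover's underside and straight above its origin. The grip is 60 mm (cover x) x 22 mm (cover y), 40 mm tall from the plate, with a foot 64 x 26 x 4 mm on the plate; take it from above across its 22 mm
- fixture: grey test fixture fixed to the bench, base plate 150 (x) x 130 (y) x 14 mm high, with a low green terminal strip on its +x edge (to 26 mm high). Origin: centre of its underside. The cover sits centred on it, its x along the fixture's x, either way round
- rim (a point): centre of the flat rim top of the sprung aluminium deck, 110 (fixture x) x 84 (y) mm, that floats over the base with a green circuit module in it. The cover's underside rests on this rim: 33 mm above the bench with the deck up, 27 mm with it fully down
- pin_tip (a point): top of the fixed upright steel locating pin, 8 mm thick with a tapered tip (4 mm across at the top), at the fixture's centre; 43 mm above the bench, 10 mm above the rim of the raised deck
- deck (a joint): how far the sprung deck is pressed down, in m: 0 up (start), 0.006 fully down at its stop. It moves straight down; about 4 N starts it moving and about 16 N (with the cover's own weight of about 2.5 N counted in) brings it to its stop. It springs up again when let go
- note_pad: white note pad lying near the right edge of the bench, 148x106x12 mm; origin under its centre; leave alone
- wick_spool: small white spool with an orange label lying flat, 42x42x11 mm; origin under its centre; leave alone
- solder_spool: green and silver solder spool standing on its flange, 58x58x36 mm; origin under its centre; leave alone
Things that resemble listed ones, but are neither listed nor needed, are in the scene too. What is meant by the cover is not blue, and is the larger of those in its own colour.

How it is judged (in metres and radians):
On the way:
1. the cover sits square on the fixture with the pin in its hole (horizontal distance between cover and pin_tip below 0.003 m and z of cover in the frame of fixture below 0.036 m and angle between cover's own z axis and vertical below 0.06 rad and angle between the x axis of cover and the x axis of fixture, either way round below 0.12 rad), for 0.2 s.
At the end, for the whole second after the job is handed in: the cover is on the pin (centred within 3 mm, level within 3.4 degrees, square to the fixture within 7 degrees) with its underside less than 30.5 mm above the bench, the deck is pressed down more than 4.5 of its 6 mm, and the fingers still bear on the cover with more than 6 N (horizontal distance between cover and pin_tip below 0.003 m and z of cover in the frame of fixture below 0.0305 m and angle between cover's own z axis and vertical below 0.06 rad and angle between the x axis of cover and the x axis of fixture, either way round below 0.12 rad and value of joint deck above 0.0045 m and contact force between the fingers and cover above 6 N); the arm keeps its last pose, push and grip.
It fails at once if the note pad or a spool was moved more than 3 cm (distance of any of note_pad, wick_spool, solder_spool from where it was at the start of the episode above 0.03 m).
It also fails if it takes over 48 s, if anything falls off the work surface, if the arm or the gripper's body presses on something with over 40 N, if the wrist force passes 120 N, or if a joint passes its speed limit or range.

## Working session

There is one attempt and no reset: what is moved stays moved. The work goes in short steps, Python scripts to look and compute and a shell command to move; the robot and the scene stay as the last step left them, time stands still between calls to the robot, and variables do not carry over. Pictures are saved under pics/ and viewed, and the job is handed in when it is done.

```bash
ls; mkdir -p pics; python3 - <<'E'
from workcell import readout, optics
import cv2, numpy as np
print(readout.state())
for n in ("scene","top"):
    p,d=optics.grab_frame(n); cv2.imwrite(f"pics/{n}0.png",p[:,:,::-1]); np.savez(f"pics/{n}0.npz",p=p,d=d)
    c=optics.camera_params(n); print(n,c)
E
```

```text
pics
{'time_s': 0.0, 'qpos': array([-6.96714160e+01,  1.83538311e+01,  8.97063188e+01, -2.14681411e-03,
        7.20429415e+01, -1.14799663e+00]), 'qvel': array([ 0.01837093,  0.0953453 , -0.08697634, -0.03004739,  0.05768607,
       -0.04235472]), 'effort': array([ 1.16089272e-03, -4.12460268e+01, -2.31970274e+01,  7.26148998e-02,
        4.54123376e-02, -1.35059254e-04]), 'ee_pos': array([ 210.31166346, -534.60827987,  205.49892386]), 'ee_rot': array([-90.01377961,  89.89688842, 111.46346476]), 'force': array([ 0.1121202 , -0.00964242, -1.10254813]), 'torque': array([ 0.03161361, -0.05307342,  0.02239989]), 'gripper_width': 90.90220200630719}
scene {'mtx': array([[542.26668768,   0.        , 278.76431742],
       [  0.        , 542.26668768, 217.82186251],
       [  0.        ,   0.        ,   1.        ]]), 'R': array([[-0.53011122, -0.84792069,  0.00354911],
       [-0.43365954,  0.2675179 , -0.86044964],
       [ 0.7286436 , -0.45767311, -0.50952314]]), 't': array([ 258.76964877,  337.96811038, 1003.08804173])}
top {'mtx': array([[513.44355318,   0.        , 280.86128316],
       [  0.        , 513.44355318, 209.72504597],
       [  0.        ,   0.        ,   1.        ]]), 'R': array([[-3.64284535e-04, -9.99937543e-01,  1.11703582e-02],
       [-9.97005444e-01, -5.00638943e-04, -7.73297795e-02],
       [ 7.73305420e-02, -1.11650780e-02, -9.96942992e-01]]), 't': array([-100.89284559,  598.9309396 , 1447.62030277])}
```

View pics/scene0.png

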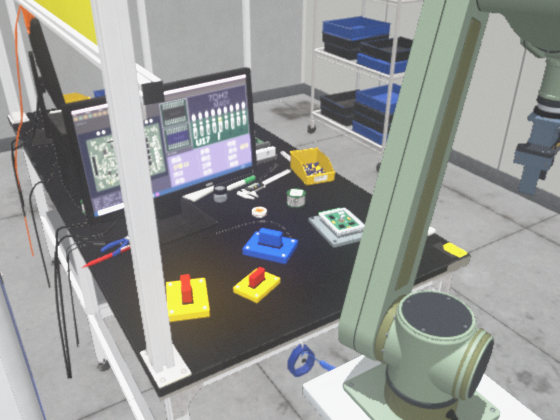

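View pics/top0.png

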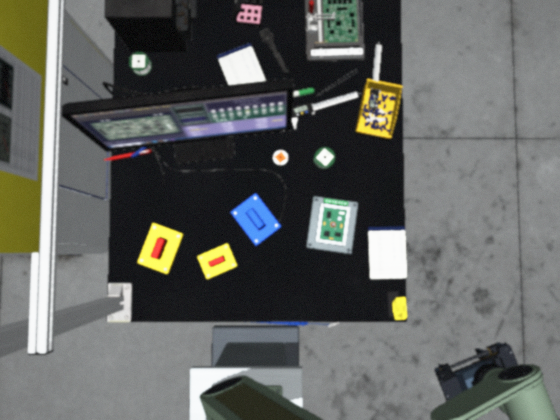

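The top view shows the larger yellow cover at about (160,248) and its smaller lookalike at (217,261). The fixture is at about (333,224) and the note pad at (387,253). The wick spool is at (281,157) and the solder spool at (324,157). Next I'll measure them.

```bash
cat > h.py <<'E'
import numpy as np, cv2
from workcell import optics
def ray(n,uv,z):
    c=optics.camera_params(n);R,t=c["R"],c["t"];C=-R.T@t
    uv=np.atleast_2d(np.asarray(uv,float))
    d=np.c_[uv,np.ones(len(uv))]@np.linalg.inv(c["mtx"]).T@R
    return C+d*((z-C[2])/d[:,2])[:,None]
def proj(n,X):
    c=optics.camera_params(n);x=np.atleast_2d(X)@c["R"].T+c["t"];x=x@c["mtx"].T;return x[:,:2]/x[:,2:]
def cloud(n,d):
    c=optics.camera_params(n);v,u=np.indices(d.shape)
    x=np.stack([u,v,np.ones_like(u)],-1)@np.linalg.inv(c["mtx"]).T*d[...,None]
    return (x-c["t"])@c["R"]
def rect(P):
    r=cv2.minAreaRect(P[:,:2].astype(np.float32)); (c,(w,h),a)=r
    if w<h: w,h,a=h,w,a+90
    return np.round(c,1),round(w,1),round(h,1),round((a+90)%180-90,1)
E
cat > m.py <<'E'
from h import *
f=np.load("pics/top0.npz");p,d=f["p"],f["d"]
hsv=cv2.cvtColor(p,cv2.COLOR_RGB2HSV)
H,S,V=[hsv[...,i].astype(int) for i in range(3)]
def blobs(m,name,z,amin=40):
    m=m.astype(np.uint8);cs,_=cv2.findContours(m,cv2.RETR_EXTERNAL,cv2.CHAIN_APPROX_NONE)
    for c in cs:
        if cv2.contourArea(c)<amin: continue
        P=ray("top",c[:,0],z);print(name,cv2.contourArea(c),c[:,0].mean(0).round(),rect(P))
yel=(H>22)&(H<35)&(S>120)&(V>120)
red=((H<8)|(H>172))&(S>130)&(V>100)
blobs(yel|red,"yel",18,200); blobs(red,"red",58)
W=cloud("top",d)
z=W[...,2]
roi=np.zeros(z.shape,bool);roi[185:262,295:368]=1
blobs(roi&(d>0)&(z>8),"fixbase",14,200);blobs(roi&(d>0)&(z>21)&(z<45),"rim",33,200)
g=roi&(V>70); blobs(g,"fixcol",14,200); 
print("bench z",np.median(z[280:300,200:300]))
print(np.round(z[196:256:4,300:366:3]).astype(int))
cv2.imwrite("pics/fix.png",cv2.resize(p[180:265,290:375,::-1],None,fx=7,fy=7,interpolation=cv2.INTER_CUBIC))
cv2.imwrite("pics/cov.png",cv2.resize(p[210:290,110:250,::-1],None,fx=5,fy=5,interpolation=cv2.INTER_CUBIC))
E
python3 m.py
```

```text
yel 285.5 [400. 308.] (array([ 319.5, -436.6]), 67.8, 39.9, -1.0)
yel 862.5 [217. 261.] (array([453.2,  81.9]), 99.3, 74.9, -66.8)
yel 1438.5 [160. 248.] (array([490.1, 244.8]), 126.1, 97.2, -20.4)
yel 268.5 [371. 128.] (array([ 848.7, -376.8]), 105.8, 64.3, 75.9)
yel 524.5 [385.  99.] (array([ 912.4, -392. ]), 136.3, 108.0, -11.8)
red 50.0 [216. 261.] (array([453.8,  78.9]), 40.7, 12.4, -63.4)
red 130.0 [158. 248.] (array([490.6, 240. ]), 55.0, 21.6, -20.1)
red 74.0 [119. 156.] (array([746.2, 355.5]), 72.2, 12.3, -78.4)
fixbase 2240.5 [332. 224.] (array([ 558.2, -248.3]), 151.2, 134.2, -7.8)
rim 1202.5 [333. 221.] (array([ 565.1, -249.3]), 125.4, 86.8, -8.5)
fixcol 2389.5 [332. 225.] (array([ 557.4, -247.9]), 153.9, 135.4, -8.1)
bench z 0.04386806991434659
[[  4   0   2  -1  -2  19  -1   1  -1   4   0  -1   3  -3   6  -2   1   6
    2   2  -2  -3]
 [ -6  -3   4   4  -1  18   8  11  33  29  28  27  23   8   9   6   8   4
   -4   0   3   2]
 [  2  -1   4  -2  12  16  14  32  31  34  15  15  20  33  31  32  11  12
   17   2   5   0]
 [ -3  -1  -3  -1  10  17  12  31  28  33  29  26  21
[... 363 characters left out ...]
8  38  34  34  28  37  19  13
   15   4   1  -2]
 [ -1   2   6   8  16  14  30  30  24  35  30  34  30  27  31  42  14  12
   -1  -1  -1   5]
 [  2   2  -2  17   9   9  38  32  31  33  29  32  30  30  31  31  17  18
    1  -1   6   1]
 [ -1   3  -3  16  13  15  34  25  25  32  25  32  28  32  36  36  13  16
   -4   2   1   1]
 [  0   5   0  12  12  23  32  37  29  40  30  34  32  31  30  32  16  14
   -1   2   0   3]
 [ -3   0   7  19  14   7  14  18  15  13  15  17  24  35  30  17  17  17
    2  -2  -1   1]
 [  4   1  -1  -2  -1  15  13   9  19  11  20  16  17  10  21  15  15  10
    2   2 -10   2]
 [  3   0   2   0   2   8  -5   0   1  -4  -3  -2   4   6  14  15  16   0
    0   7  -3   0]]
```

View pics/fix.png

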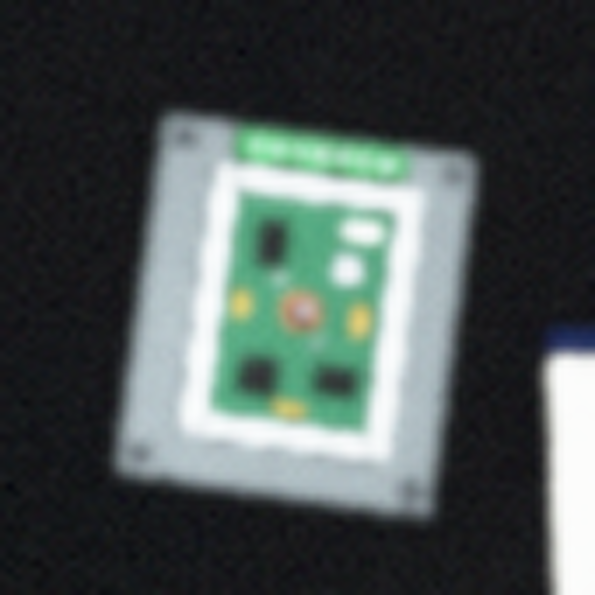

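View pics/cov.png

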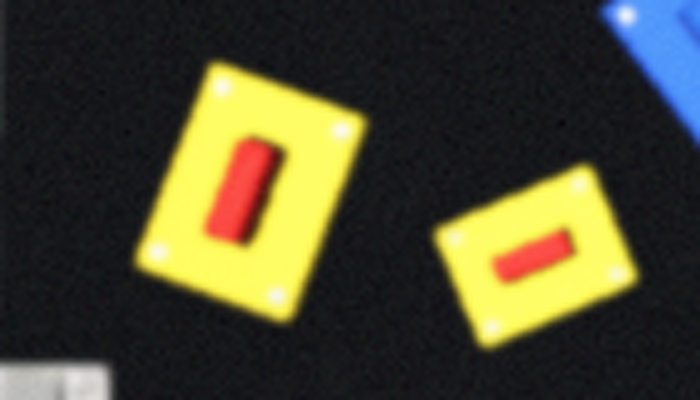

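```bash
cat > m2.py <<'E'
from h import *
from workcell import readout
from scipy.spatial.transform import Rotation as Ro
s=readout.state();R=Ro.from_euler("xyz",s["ee_rot"],degrees=True).as_matrix();print("tool axes\n",R.round(3))
for n in ("top","scene"):
    f=np.load(f"pics/{n}0.npz");p,d=f["p"],f["d"]
    hsv=cv2.cvtColor(p,cv2.COLOR_RGB2HSV);H,S,V=[hsv[...,i].astype(int) for i in range(3)]
    print(n)
    g=np.array([490,243,58.]);print("pred grip",proj(n,g),"pin",proj(n,[558,-248,43]))
    red=(((H<10)|(H>170))&(S>110)&(V>90)).astype(np.uint8)
    cs,_=cv2.findContours(red,cv2.RETR_EXTERNAL,cv2.CHAIN_APPROX_NONE)
    for c in cs:
        if cv2.contourArea(c)>40: print("red",cv2.boundingRect(c),cv2.minAreaRect(c))
    u,v=proj(n,[558,-248,43])[0].astype(int)
    cv2.imwrite(f"pics/pin_{n}.png",cv2.resize(p[v-30:v+30,u-40:u+40,::-1],None,fx=10,fy=10,interpolation=cv2.INTER_CUBIC));print("pin crop",u-40,v-30)
    u,v=proj(n,g)[0].astype(int)
    cv2.imwrite(f"pics/grip_{n}.png",cv2.resize(p[v-30:v+30,u-40:u+40,::-1],None,fx=10,fy=10,interpolation=cv2.INTER_CUBIC));print("grip crop",u-40,v-30)
E
python3 m2.py
```

```text
tool axes
 [[-0.001  0.366 -0.931]
 [ 0.001 -0.931 -0.366]
 [-1.    -0.002 -0.   ]]
top
pred grip [[157.12536469 247.84354119]] pin [[333.02025789 223.67040363]]
red (209, 257, 15, 9) ((216.2069091796875, 261.0172424316406), (4.642383575439453, 14.855627059936523), 68.19859313964844)
red (152, 238, 14, 20) ((158.2226104736328, 247.76278686523438), (8.28726863861084, 20.248275756835938), 19.983104705810547)
red (104, 152, 29, 9) ((118.21155548095703, 156.5576934814453), (4.706786632537842, 28.82906723022461), 78.69007110595703)
pin crop 293 193
grip crop 117 217
scene
pred grip [[186.78660698 280.33805157]] pin [[341.39917828 215.16421705]]
red (179, 274, 13, 29) ((185.14828491210938, 288.02069091796875), (28.480180740356445, 11.098462104797363), 86.633544921875)
red (249, 267, 16, 21) ((256.9689636230469, 276.972412109375), (11.875503540039062, 22.754465103149414), 41.633541107177734)
red (84, 252, 28, 15) ((97.88461303710938, 259.9230651855469), (4.69230842590332, 30.307695388793945), 67.38013458251953)
pin crop 301 185
grip crop 146 250
```

```bash
cd pics; python3 -c "
import cv2,numpy as np
a=[cv2.imread(f'{k}_{n}.png') for k in('pin','grip') for n in ('top','scene')]
o=np.vstack([np.hstack(a[:2]),np.hstack(a[2:])]);cv2.imwrite('mosaic.png',cv2.resize(o,(800,600),interpolation=cv2.INTER_AREA))"
```

```text
(no output)
```

View pics/mosaic.png

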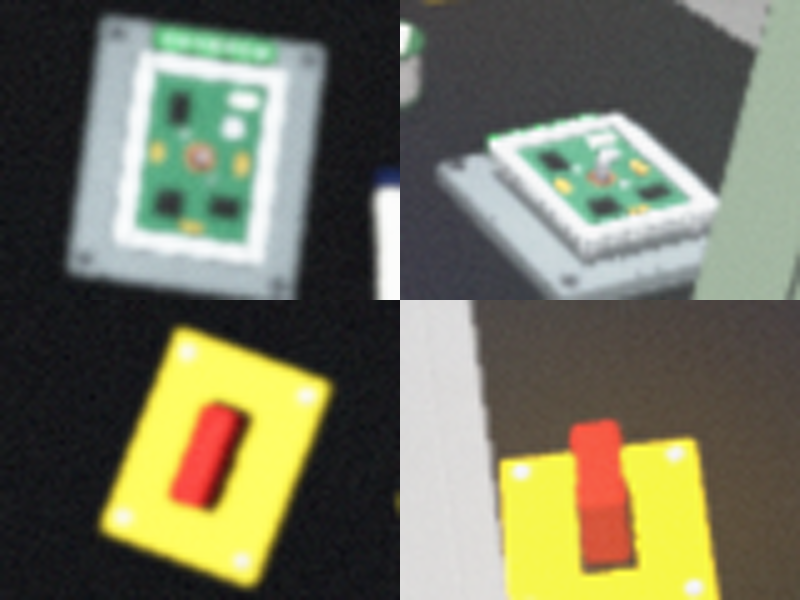

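```bash
python3 - <<'E'
from h import *
for n in("top","scene"):
    c=optics.camera_params(n);print(n,"C",(-c["R"].T@c["t"]).round())
print("pin",ray("top",[332.8,224.0],43),ray("scene",[341.1,215.5],43))
print("grip",ray("top",[157.8,247.6],58),ray("scene",[185.6,281.2],58))
f=np.load("pics/scene0.npz");p=f["p"]
cv2.imwrite("pics/cs.png",cv2.resize(p[260:330,140:240,::-1],None,fx=8,fy=8,interpolation=cv2.INTER_CUBIC))
f=np.load("pics/top0.npz");p=f["p"]
for a in (18,0): print(a,ray("top",np.array([[180,27],[332,83],[255,287],[100,230]])/5-.4+[117,217],a).round(1).tolist())
E
```

```text
top C [ 485.  -84. 1491.]
scene C [-447.  588.  801.]
pin [[ 557.06785906 -247.36930562   43.        ]] [[ 556.97240936 -246.16538884   43.        ]]
grip [[490.67348348 241.144749    58.        ]] [[488.46190196 246.55194017  58.        ]]
18 [[563.9, 266.4, 18.0], [531.9, 179.1, 18.0], [416.0, 221.1, 18.0], [448.3, 309.6, 18.0]]
0 [[564.9, 270.7, 0.0], [532.5, 182.3, 0.0], [415.1, 224.8, 0.0], [447.8, 314.4, 0.0]]
```

View pics/cs.png

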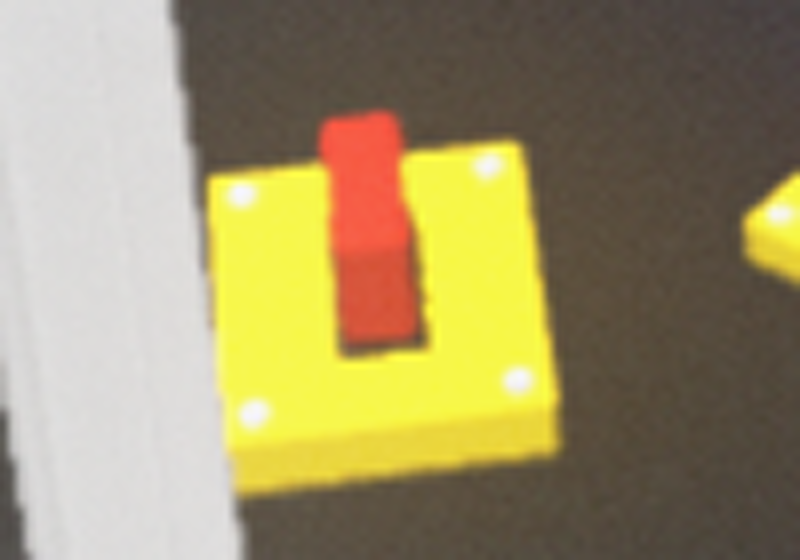

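Both views agree on the positions:
- **Cover:** near (490, 245), yaw -20.4°.
- **Pin:** near (557, -247).
- **Fixture:** yaw -8°.

To line the jaws up with cover y, I'll turn the tool +138° while moving across.

```bash
python3 -m creep '[{"translation":[1.12,3.12,0],"delta_rot":[0,0,0.0963]},{"translation":[1.12,3.12,0],"delta_rot":[0,0,0.0963]},{"translation":[1.12,3.12,0],"delta_rot":[0,0,0.0963]},{"translation":[1.12,3.12,0],"delta_rot":[0,0,0.0963]},{"translation":[1.12,3.12,0],"delta_rot":[0,0,0.0963]}]' 1 40
```

```text
time_s: 0.52
ee_pos: [266.5, -377.4, 205.9]
ee_rot: [-118.3, 89.9, 111.0]
force: [0.6, -0.3, -0.9]
gripper_width: 91.1
```

```bash
python3 -m creep '[{"translation":[1.12,3.12,0],"delta_rot":[0,0,0.0963]},{"translation":[1.12,3.12,0],"delta_rot":[0,0,0.0963]},{"translation":[1.12,3.12,0],"delta_rot":[0,0,0.0963]},{"translation":[1.12,3.12,0],"delta_rot":[0,0,0.0963]},{"translation":[1.12,3.12,0],"delta_rot":[0,0,0.0963]}]'
python3 -m creep '[{"translation":[1.12,3.12,0],"delta_rot":[0,0,0.0963]},{"translation":[1.12,3.12,0],"delta_rot":[0,0,0.0963]},{"translation":[1.12,3.12,0],"delta_rot":[0,0,0.0963]},{"translation":[1.12,3.12,0],"delta_rot":[0,0,0.0963]},{"translation":[1.12,3.12,0],"delta_rot":[0,0,0.0963]}]'
python3 -m creep '[{"translation":[1.12,3.12,0],"delta_rot":[0,0,0.0963]},{"translation":[1.12,3.12,0],"delta_rot":[0,0,0.0963]},{"translation":[1.12,3.12,0],"delta_rot":[0,0,0.0963]},{"translation":[1.12,3.12,0],"delta_rot":[0,0,0.0963]},{"translation":[1.12,3.12,0],"delta_rot":[0,0,0.0963]}]'
cat > st.py <<'E'
from workcell import readout
from scipy.spatial.transform import Rotation as Ro
import numpy as np
s=readout.state();R=Ro.from_euler("xyz",s["ee_rot"],degrees=True).as_matrix()
print("t",round(s["time_s"],2),"pos",s["ee_pos"].round(1),"yaw_y",np.degrees(np.arctan2(R[1,1],R[0,1])).round(2),"down",R[:,0].round(4),"q",s["qpos"].round(1),"F",s["force"].round(1),"T",s["torque"].round(2),"w",round(s["gripper_width"],1))
E
python3 st.py
```

```text
time_s: 0.93
ee_pos: [322.4, -221.4, 206.2]
ee_rot: [-134.6, 90.0, 122.3]
force: [0.2, -0.4, 0.2]
gripper_width: 91.2
time_s: 1.35
ee_pos: [378.4, -65.4, 206.2]
ee_rot: [-108.7, 90.0, 175.8]
force: [0.2, -0.5, -0.2]
gripper_width: 91.4
time_s: 1.77
ee_pos: [434.4, 90.6, 206.2]
ee_rot: [-108.7, 90.0, -156.6]
force: [0.6, -1.6, 0.4]
gripper_width: 91.3
t 1.77 pos [434.4  90.6 206.2] yaw_y 42.12 down [-4.e-04 -2.e-04 -1.e+00] q [ 10.3   6.4 105.5  -0.   68.1 -31.8] F [ 0.6 -1.6  0.4] T [ 0.05 -0.14  0.04] w 91.3
```

```bash
python3 -m creep '[{"translation":[1.1,3.09,-1],"delta_rot":[0,0,0.096]},{"translation":[1.1,3.09,-1],"delta_rot":[0,0,0.096]},{"translation":[1.1,3.09,-1],"delta_rot":[0,0,0.096]},{"translation":[1.1,3.09,-1],"delta_rot":[0,0,0.096]},{"translation":[1.1,3.09,-1],"delta_rot":[0,0,0.096]}]'
python3 -m creep '[{"translation":[0,0,-1.5],"delta_rot":[0,0,0]},{"translation":[0,0,-1.5],"delta_rot":[0,0,0]},{"translation":[0,0,-1.5],"delta_rot":[0,0,0]}]'; python3 st.py
python3 - <<'E'
from h import *
for n in ("scene","top"):
    p,d=optics.grab_frame(n); cv2.imwrite(f"pics/{n}1.png",cv2.resize(p[190:330,80:280,::-1],None,fx=4,fy=4,interpolation=cv2.INTER_CUBIC))
E
```

```text
time_s: 2.18
ee_pos: [489.5, 245.0, 155.5]
ee_rot: [-129.5, 90.0, -149.9]
force: [-0.2, -0.7, 1.1]
gripper_width: 91.4
time_s: 2.43
ee_pos: [489.2, 244.0, 110.1]
ee_rot: [-134.0, 89.9, -154.6]
force: [-0.3, -0.7, 0.6]
gripper_width: 91.0
t 2.43 pos [489.2 244.  110.1] yaw_y 69.41 down [-9.e-04 -4.e-04 -1.e+00] q [ 25.3  20.4 101.5  -0.   58.2 -44.1] F [-0.3 -0.7  0.6] T [ 0.08 -0.13 -0.  ] w 91.0
```

View pics/scene1.png

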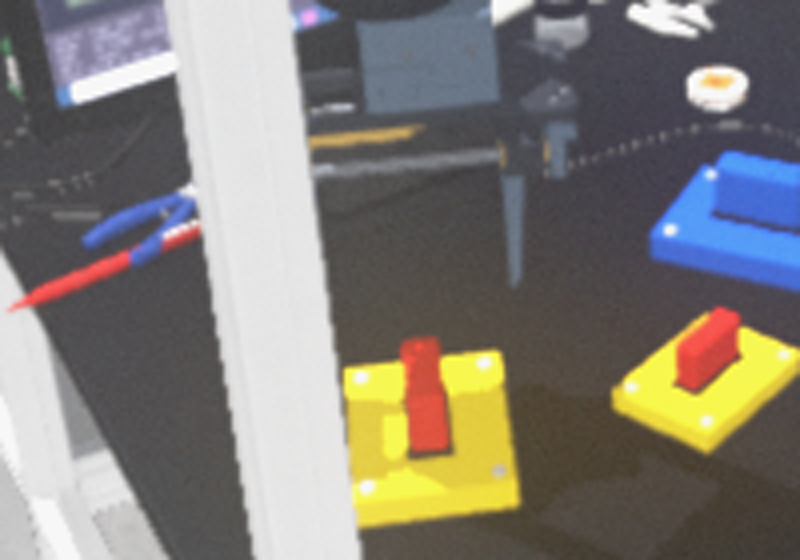

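View pics/top1.png

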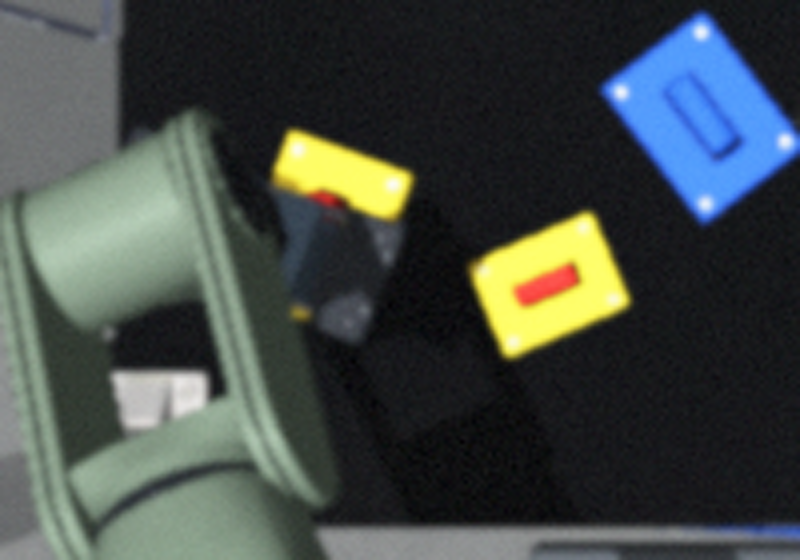

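The scene view shows the right fingertip at about (515,280) in the crop, high over the cover, and the top view shows the jaws straddling the grip. I'll check that fingertip's projection against the prediction.

```bash
python3 - <<'E'
from h import *
print((proj("scene",[[472,197,96],[489.2,244,58]])-[80,190])*4)
E
```

```text
[[511.08295612 296.92308874]
 [426.07760588 362.65973885]]
```

```bash
python3 -m creep '[{"translation":[0,0.05,-1.5],"delta_rot":[0,0,0]},{"translation":[0,0.05,-1.5],"delta_rot":[0,0,0]},{"translation":[0,0,-1.5],"delta_rot":[0,0,0]},{"translation":[0,0,-1.5],"delta_rot":[0,0,0]},{"translation":[0,0,-0.8],"delta_rot":[0,0,0]}]'
python3 -m creep '[{"translation":[0,0,0],"delta_rot":[0,0,0]}]'; python3 st.py
```

```text
time_s: 2.95
ee_pos: [489.1, 244.0, 42.7]
ee_rot: [-136.5, 89.9, -157.2]
force: [-0.3, 1.2, -0.5]
gripper_width: 91.4
time_s: 3.03
ee_pos: [488.7, 243.9, 42.4]
ee_rot: [-135.1, 89.8, -155.8]
force: [-0.7, 0.1, -0.2]
gripper_width: 91.2
t 3.03 pos [488.7 243.9  42.4] yaw_y 69.32 down [-0.0025 -0.0011 -1.    ] q [ 25.3  24.8 106.1   0.   49.3 -44. ] F [-0.7  0.1 -0.2] T [ 0.09 -0.15  0.04] w 91.2
```

```bash
python3 -m creep '[{"translation":[0.05,0.05,-0.2],"delta_rot":[0,0,0]},{"translation":[0,0,0],"delta_rot":[0,0,0]},{"translation":[0,0,0],"delta_rot":[0,0,0]},{"translation":[0,0,0],"delta_rot":[0,0,0]},{"translation":[0,0,0],"delta_rot":[0,0,0]}]' -1 45
python3 -m creep '[{"translation":[0,0,0],"delta_rot":[0,0,0]},{"translation":[0,0,0],"delta_rot":[0,0,0]},{"translation":[0,0,0],"delta_rot":[0,0,0]},{"translation":[0,0,0],"delta_rot":[0,0,0]},{"translation":[0,0,0],"delta_rot":[0,0,0]}]'; python3 st.py
```

```text
time_s: 3.45
ee_pos: [490.3, 245.1, 42.0]
ee_rot: [48.7, 89.9, 28.1]
force: [0.1, -0.4, 0.5]
gripper_width: 61.0
time_s: 3.87
ee_pos: [490.0, 244.9, 41.4]
ee_rot: [164.1, 90.0, 143.4]
force: [-0.5, 0.3, 1.0]
gripper_width: 27.4
t 3.87 pos [490.  244.9  41.4] yaw_y 69.33 down [-0.  0. -1.] q [ 25.3  24.9 106.1   0.   49.  -44. ] F [-0.5  0.3  1. ] T [ 0.03 -0.16 -0.01] w 27.4
```

```bash
python3 -m creep '[{"translation":[0,0,0],"delta_rot":[0,0,0]},{"translation":[0,0,0],"delta_rot":[0,0,0]},{"translation":[0,0,0],"delta_rot":[0,0,0]},{"translation":[0,0,0],"delta_rot":[0,0,0]}]'; python3 st.py
python3 -m creep '[{"translation":[0,0,0.5],"delta_rot":[0,0,0]},{"translation":[0,0,1],"delta_rot":[0,0,0]},{"translation":[0,0,1.5],"delta_rot":[0,0,0]},{"translation":[0,0,2],"delta_rot":[0,0,0]},{"translation":[0,0,2],"delta_rot":[0,0,0]}]'; python3 -m creep '[{"translation":[0,0,1],"delta_rot":[0,0,0]},{"translation":[0,0,0],"delta_rot":[0,0,0]},{"translation":[0,0,0],"delta_rot":[0,0,0]}]';python3 st.py
```

```text
time_s: 4.2
ee_pos: [490.2, 245.1, 41.4]
ee_rot: [63.2, 90.0, 42.5]
force: [0.6, 1.5, -0.3]
gripper_width: 21.5
t 4.2 pos [490.2 245.1  41.4] yaw_y 69.33 down [ 5.e-04  5.e-04 -1.e+00] q [ 25.4  24.9 106.    0.   49.  -44. ] F [ 0.6  1.5 -0.3] T [ 0.29 -0.27 -0.02] w 21.5
time_s: 4.62
ee_pos: [489.4, 244.5, 112.3]
ee_rot: [-129.5, 89.9, -150.1]
force: [-0.1, -0.2, -1.9]
gripper_width: 21.5
time_s: 4.87
ee_pos: [489.9, 244.8, 121.7]
ee_rot: [46.1, 90.0, 25.4]
force: [0.1, -0.1, -2.6]
gripper_width: 21.5
t 4.87 pos [489.9 244.8 121.7] yaw_y 69.32 down [ 6.e-04  3.e-04 -1.e+00] q [ 25.3  19.8 100.6   0.   59.6 -44. ] F [ 0.1 -0.1 -2.6] T [ 0.03 -0.09  0.02] w 21.5
```

Held: the grip is 21.5 mm wide and the load is 2.6 N. Next I'll carry it over to the fixture.

```bash
python3 -m creep '[{"translation":[0.2,-1.5,0.4],"delta_rot":[0,0,0.015]},{"translation":[0.45,-3.2,0],"delta_rot":[0,0,0.015]},{"translation":[0.45,-3.2,0],"delta_rot":[0,0,0.015]},{"translation":[0.45,-3.2,0],"delta_rot":[0,0,0.015]},{"translation":[0.45,-3.2,0],"delta_rot":[0,0,0.015]}]'
python3 -m creep '[{"translation":[0.45,-3.2,0],"delta_rot":[0,0,0.015]},{"translation":[0.45,-3.2,0],"delta_rot":[0,0,0.015]},{"translation":[0.45,-3.2,0],"delta_rot":[0,0,0.015]},{"translation":[0.45,-3.2,0],"delta_rot":[0,0,0.015]},{"translation":[0.45,-3.2,0],"delta_rot":[0,0,0.015]}]'
python3 -m creep '[{"translation":[0.45,-3.2,0],"delta_rot":[0,0,0.015]},{"translation":[0.45,-3.2,0],"delta_rot":[0,0,0.015]},{"translation":[0.45,-3.2,0],"delta_rot":[0,0,0.015]},{"translation":[0.45,-3.2,0],"delta_rot":[0,0,0.015]},{"translation":[0.45,-3.2,0],"delta_rot":[0,0,0.012]}]'
python3 -m creep '[{"translation":[0.2,-2,0],"delta_rot":[0,0,0]},{"translation":[0,-0.9,0],"delta_rot":[0,0,0]},{"translation":[0,0,0],"delta_rot":[0,0,0]},{"translation":[0,0,0],"delta_rot":[0,0,0]}]';python3 st.py
python3 - <<'E'
from h import *
for n in ("scene","top"):
    p,d=optics.grab_frame(n); np.savez(f"pics/{n}2.npz",p=p,d=d); cv2.imwrite(f"pics/{n}2.png",p[:,:,::-1])
E
```

```text
time_s: 5.28
ee_pos: [508.7, 100.4, 123.8]
ee_rot: [-153.5, 89.8, -169.8]
force: [1.0, -0.1, -1.5]
gripper_width: 21.6
time_s: 5.7
ee_pos: [531.3, -59.6, 123.8]
ee_rot: [-177.1, 89.8, 170.8]
force: [0.8, 0.4, -0.5]
gripper_width: 21.6
time_s: 6.12
ee_pos: [553.8, -219.3, 123.5]
ee_rot: [163.3, 89.8, 155.4]
force: [0.1, 0.8, -2.7]
gripper_width: 21.6
time_s: 6.45
ee_pos: [556.1, -246.1, 124.2]
ee_rot: [146.8, 89.8, 138.8]
force: [-0.7, 0.0, -2.6]
gripper_width: 21.6
t 6.45 pos [ 556.1 -246.1  124.2] yaw_y 82.01 down [-0.0025  0.0022 -1.    ] q [-2.50e+01  2.48e+01  9.20e+01  1.00e-01  6.34e+01 -1.07e+02] F [-0.7  0.  -2.6] T [ 0.14 -0.17 -0.  ] w 21.6
```

View pics/scene2.png

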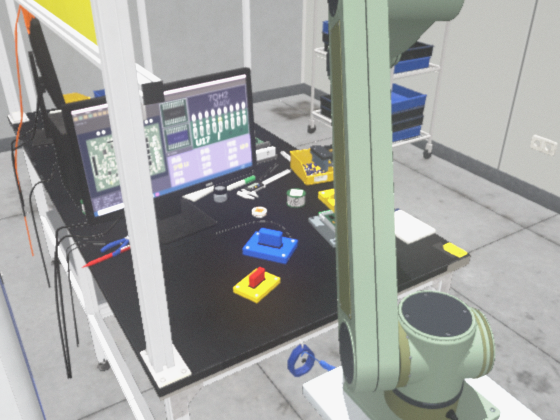

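View pics/top2.png

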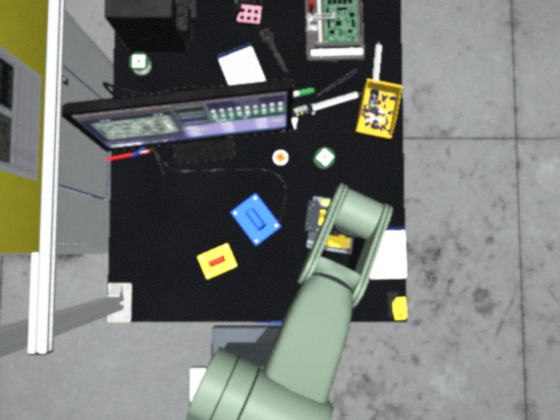

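The arm hides the cover in the scene view, but part of it shows in the top view near (335,225). I'll zoom in there and overlay the predicted plate outline.

```bash
python3 - <<'E'
from h import *
p=np.load("pics/top2.npz")["p"]
a=np.radians(-7.99);ex=np.array([np.cos(a),np.sin(a),0]);ey=np.array([-np.sin(a),np.cos(a),0])
c=np.array([556.1,-246.1,124.2-41.4+18])
P=np.array([c+sx*60*ex+sy*45*ey for sx,sy in((1,1),(1,-1),(-1,-1),(-1,1))])
im=cv2.resize(p[180:275,285:385,::-1],None,fx=6,fy=6,interpolation=cv2.INTER_CUBIC)
o=im.copy();q=(proj("top",P)-[285,180]+.5)*6-.5;print(q.round())
cv2.polylines(o,[q.round().astype(int)],True,(255,0,255),1)
cv2.imwrite("pics/t2c.png",o)
E
```

```text
[[220. 118.]
 [416. 145.]
 [382. 408.]
 [185. 380.]]
```

View pics/t2c.png

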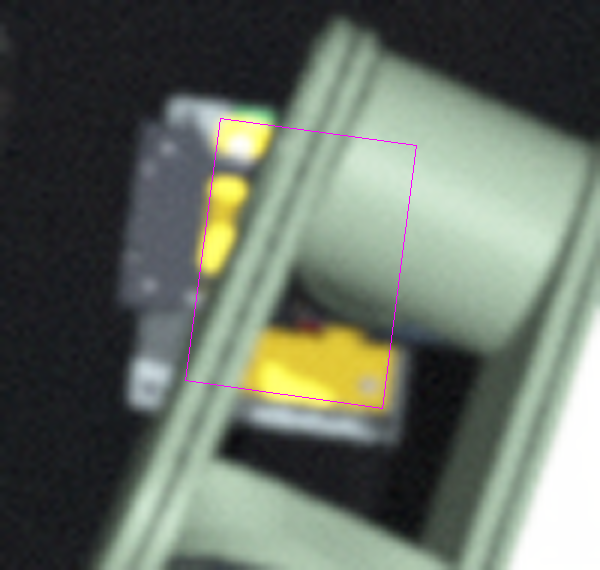

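The overlay agrees with the image to about 1–3 mm, so I'll lower towards the pin. Contact with its tip would come at a TCP height of about 84, and with the rim at about 74.

```bash
python3 -m creep '[{"translation":[0,-0.1,-0.8],"delta_rot":[0,0,0]},{"translation":[0,0,-0.8],"delta_rot":[0,0,0]},{"translation":[0,0,-0.8],"delta_rot":[0,0,0]},{"translation":[0,0,-0.8],"delta_rot":[0,0,0]},{"translation":[0,0,-0.2],"delta_rot":[0,0,0]}]'
python3 -m creep '[{"translation":[0,0,0],"delta_rot":[0,0,0]},{"translation":[0,0,0],"delta_rot":[0,0,0]}]';python3 st.py
python3 -m creep '[{"translation":[0,0,-0.2],"delta_rot":[0,0,0]},{"translation":[0,0,-0.2],"delta_rot":[0,0,0]},{"translation":[0,0,0],"delta_rot":[0,0,0]}]';python3 st.py
python3 -m creep '[{"translation":[0,0,-0.15],"delta_rot":[0,0,0]},{"translation":[0,0,-0.15],"delta_rot":[0,0,0]},{"translation":[0,0,0],"delta_rot":[0,0,0]}]';python3 st.py
```

```text
time_s: 6.97
ee_pos: [555.9, -247.2, 89.2]
ee_rot: [160.5, 89.8, 152.5]
force: [0.1, 0.1, -3.0]
gripper_width: 21.4
time_s: 7.13
ee_pos: [557.0, -248.1, 91.2]
ee_rot: [147.5, 90.0, 139.6]
force: [0.1, 0.8, -2.1]
gripper_width: 21.6
t 7.13 pos [ 557.  -248.1   91.2] yaw_y 82.05 down [-2.e-04  2.e-04 -1.e+00] q [ -25.1   26.6   94.3    0.    59.2 -107.1] F [ 0.1  0.8 -2.1] T [ 0.08 -0.17 -0.03] w 21.6
time_s: 7.38
ee_pos: [556.9, -248.1, 87.2]
ee_rot: [143.0, 90.0, 135.1]
force: [0.2, 0.5, -1.6]
gripper_width: 21.6
t 7.38 pos [ 556.9 -248.1   87.2] yaw_y 82.04 down [-2.e-04  2.e-04 -1.e+00] q [ -25.1   26.8   94.6    0.    58.7 -107.1] F [ 0.2  0.5 -1.6] T [ 0.08 -0.11 -0.01] w 21.6
time_s: 7.63
ee_pos: [556.8, -248.0, 84.1]
ee_rot: [152.3, 90.0, 144.3]
force: [0.5, -1.1, -2.3]
gripper_width: 21.7
t 7.63 pos [ 556.8 -248.    84.1] yaw_y 82.04 down [-4.e-04  3.e-04 -1.e+00] q [ -25.1   26.9   94.8    0.    58.3 -107.1] F [ 0.5 -1.1 -2.3] T [ 0.08 -0.16  0.02] w 21.7
```

```bash
for i in 1 ; do python3 -m creep '[{"translation":[0,0,-0.1],"delta_rot":[0,0,0]},{"translation":[0,0,0],"delta_rot":[0,0,0]}]';python3 st.py
python3 -m creep '[{"translation":[0,0,-0.1],"delta_rot":[0,0,0]},{"translation":[0,0,0],"delta_rot":[0,0,0]}]';python3 st.py
python3 -m creep '[{"translation":[0,0,-0.1],"delta_rot":[0,0,0]},{"translation":[0,0,0],"delta_rot":[0,0,0]}]';python3 st.py; done
```

```text
time_s: 7.8
ee_pos: [557.0, -248.1, 83.3]
ee_rot: [107.2, 90.0, 99.3]
force: [0.2, 0.2, -2.1]
gripper_width: 21.8
t 7.8 pos [ 557.  -248.1   83.3] yaw_y 82.04 down [-0.e+00  2.e-04 -1.e+00] q [ -25.1   27.    94.8    0.    58.2 -107.1] F [ 0.2  0.2 -2.1] T [ 0.11 -0.16  0.  ] w 21.8
time_s: 7.97
ee_pos: [557.3, -248.0, 82.5]
ee_rot: [19.9, 90.0, 11.9]
force: [-0.8, 0.3, -1.4]
gripper_width: 21.4
t 7.97 pos [ 557.3 -248.    82.5] yaw_y 82.04 down [ 6.e-04  1.e-04 -1.e+00] q [ -25.1   27.    94.9    0.    58.1 -107.1] F [-0.8  0.3 -1.4] T [ 0.13 -0.24  0.01] w 21.4
time_s: 8.13
ee_pos: [557.5, -247.9, 81.8]
ee_rot: [23.0, 89.9, 15.1]
force: [0.5, 1.0, 0.8]
gripper_width: 21.8
t 8.13 pos [ 557.5 -247.9   81.8] yaw_y 82.04 down [ 1.2e-03  3.0e-04 -1.0e+00] q [-2.510e+01  2.710e+01  9.490e+01  1.000e-01  5.800e+01 -1.071e+02] F [0.5 1.  0.8] T [ 0.38 -0.33  0.01] w 21.8
```

```bash
python3 -m creep '[{"translation":[0,0,-0.1],"delta_rot":[0,0,0]},{"translation":[0,0,0],"delta_rot":[0,0,0]}]';python3 st.py
python3 -m creep '[{"translation":[0,0,-0.1],"delta_rot":[0,0,0]},{"translation":[0,0,0],"delta_rot":[0,0,0]}]';python3 st.py
python3 - <<'E'
from h import *
n="top"
p,d=optics.grab_frame(n); np.savez(f"pics/{n}3.npz",p=p,d=d); cv2.imwrite(f"pics/{n}3.png",cv2.resize(p[180:275,285:385,::-1],None,fx=6,fy=6,interpolation=cv2.INTER_CUBIC))
E
```

```text
time_s: 8.3
ee_pos: [557.6, -247.6, 80.4]
ee_rot: [40.5, 89.9, 32.6]
force: [1.5, 2.1, -0.3]
gripper_width: 21.3
t 8.3 pos [ 557.6 -247.6   80.4] yaw_y 82.03 down [ 1.3e-03  8.0e-04 -1.0e+00] q [-2.510e+01  2.720e+01  9.500e+01  1.000e-01  5.780e+01 -1.071e+02] F [ 1.5  2.1 -0.3] T [ 0.7  -0.64  0.03] w 21.3
time_s: 8.47
ee_pos: [557.5, -247.6, 79.3]
ee_rot: [47.2, 89.9, 39.2]
force: [3.4, 2.8, 0.0]
gripper_width: 21.7
t 8.47 pos [ 557.5 -247.6   79.3] yaw_y 82.03 down [ 1.1e-03  9.0e-04 -1.0e+00] q [-2.510e+01  2.720e+01  9.510e+01  1.000e-01  5.770e+01 -1.071e+02] F [3.4 2.8 0. ] T [ 0.9  -0.77 -0.  ] w 21.7
```

View pics/top3.png

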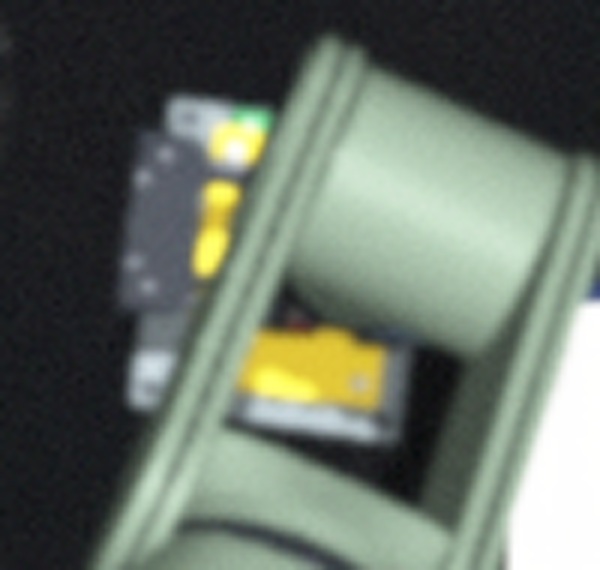

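The lateral force (+3.4, +2.8 N) while the cover goes on sinking past tip height means the pin's taper is in the hole and pushing the cover toward +x, +y. I'll yield that way.

```bash
python3 -m creep '[{"translation":[0.05,0.05,0],"delta_rot":[0,0,0]},{"translation":[0.05,0.05,0],"delta_rot":[0,0,0]},{"translation":[0,0,0],"delta_rot":[0,0,0]}]';python3 st.py
```

```text
time_s: 8.77
ee_pos: [557.7, -247.4, 79.2]
ee_rot: [-140.1, 89.9, -148.0]
force: [1.8, 0.6, -1.4]
gripper_width: 21.6
t 8.77 pos [ 557.7 -247.4   79.2] yaw_y 82.07 down [-8.e-04 -5.e-04 -1.e+00] q [-2.50e+01  2.73e+01  9.50e+01 -1.00e-01  5.78e+01 -1.07e+02] F [ 1.8  0.6 -1.4] T [ 0.36 -0.44  0.  ] w 21.6
```

```bash
python3 -m creep '[{"translation":[0.08,0.03,0],"delta_rot":[0,0,0]},{"translation":[0,0,0],"delta_rot":[0,0,0]}]';python3 st.py
python3 -m creep '[{"translation":[0,0,-0.1],"delta_rot":[0,0,0]},{"translation":[0,0,-0.1],"delta_rot":[0,0,0]},{"translation":[0,0,0],"delta_rot":[0,0,0]}]';python3 st.py
```

```text
time_s: 8.93
ee_pos: [558.1, -247.2, 79.0]
ee_rot: [-154.0, 89.9, -161.9]
force: [0.2, -0.7, -1.3]
gripper_width: 21.6
t 8.93 pos [ 558.1 -247.2   79. ] yaw_y 82.07 down [-1.7e-03 -6.0e-04 -1.0e+00] q [-2.49e+01  2.73e+01  9.49e+01 -1.00e-01  5.78e+01 -1.07e+02] F [ 0.2 -0.7 -1.3] T [ 0.06 -0.13 -0.04] w 21.6
time_s: 9.18
ee_pos: [558.3, -246.9, 76.9]
ee_rot: [-179.7, 89.9, 172.4]
force: [0.3, -0.0, -1.8]
gripper_width: 21.6
t 9.18 pos [ 558.3 -246.9   76.9] yaw_y 82.05 down [-1.1e-03  2.0e-04 -1.0e+00] q [ -24.9   27.4   95.1   -0.    57.5 -107. ] F [ 0.3 -0.  -1.8] T [ 0.11 -0.16  0.03] w 21.6
```

```bash
python3 -m creep '[{"translation":[0,0,-0.1],"delta_rot":[0,0,0]},{"translation":[0,0,-0.1],"delta_rot":[0,0,0]},{"translation":[0,0,0],"delta_rot":[0,0,0]}]' - 60;python3 st.py
python3 -m creep '[{"translation":[0,0,-0.1],"delta_rot":[0,0,0]},{"translation":[0,0,-0.1],"delta_rot":[0,0,0]},{"translation":[0,0,0],"delta_rot":[0,0,0]}]';python3 st.py
```

```text
time_s: 9.43
ee_pos: [558.6, -246.8, 75.1]
ee_rot: [165.3, 90.0, 157.3]
force: [0.0, 0.7, -1.6]
gripper_width: 21.1
t 9.43 pos [ 558.6 -246.8   75.1] yaw_y 82.05 down [-5.e-04  2.e-04 -1.e+00] q [ -24.9   27.5   95.2   -0.    57.3 -107. ] F [ 0.   0.7 -1.6] T [ 0.1  -0.12 -0.04] w 21.1
time_s: 9.68
ee_pos: [558.9, -246.9, 73.9]
ee_rot: [-20.3, 90.0, -28.3]
force: [-1.0, -0.0, 2.0]
gripper_width: 21.4
t 9.68 pos [ 558.9 -246.9   73.9] yaw_y 82.05 down [ 3.e-04 -2.e-04 -1.e+00] q [ -24.9   27.6   95.3   -0.    57.1 -107. ] F [-1. -0.  2.] T [0.21 0.08 0.01] w 21.4
```

The rim contact came where expected, at a TCP height of about 74. Now I'll press.

```bash
python3 -m creep '[{"translation":[0,0,-0.1],"delta_rot":[0,0,0]},{"translation":[0,0,-0.1],"delta_rot":[0,0,0]},{"translation":[0,0,0],"delta_rot":[0,0,0]}]';python3 st.py
python3 -m creep '[{"translation":[0,0,-0.1],"delta_rot":[0,0,0]},{"translation":[0,0,-0.1],"delta_rot":[0,0,0]},{"translation":[0,0,0],"delta_rot":[0,0,0]}]';python3 st.py
python3 -m creep '[{"translation":[0,0,-0.1],"delta_rot":[0,0,0]},{"translation":[0,0,-0.1],"delta_rot":[0,0,0]},{"translation":[0,0,0],"delta_rot":[0,0,0]}]';python3 st.py
```

```text
time_s: 9.93
ee_pos: [558.9, -246.9, 72.1]
ee_rot: [-16.1, 90.0, -24.1]
force: [-2.6, 1.4, 6.2]
gripper_width: 21.4
t 9.93 pos [ 558.9 -246.9   72.1] yaw_y 82.05 down [ 6.e-04 -3.e-04 -1.e+00] q [ -24.9   27.7   95.4    0.    56.9 -107. ] F [-2.6  1.4  6.2] T [ 0.23  0.26 -0.01] w 21.4
time_s: 10.18
ee_pos: [558.9, -246.9, 70.6]
ee_rot: [-18.6, 90.0, -26.6]
force: [-2.6, 0.9, 9.1]
gripper_width: 21.4
t 10.18 pos [ 558.9 -246.9   70.6] yaw_y 82.05 down [ 8.e-04 -4.e-04 -1.e+00] q [ -24.9   27.8   95.5   -0.    56.7 -107. ] F [-2.6  0.9  9.1] T [0.31 0.5  0.  ] w 21.4
time_s: 10.43
ee_pos: [559.0, -246.9, 69.1]
ee_rot: [-18.4, 89.9, -26.3]
force: [-3.7, 1.9, 11.5]
gripper_width: 21.3
t 10.43 pos [ 559.  -246.9   69.1] yaw_y 82.05 down [ 1.e-03 -5.e-04 -1.e+00] q [ -24.9   27.9   95.6   -0.    56.5 -107. ] F [-3.7  1.9 11.5] T [0.4  0.6  0.01] w 21.3
```

```bash
python3 -m creep '[{"translation":[-0.06,0.02,-0.1],"delta_rot":[0,0,0]},{"translation":[0,0,-0.1],"delta_rot":[0,0,0]},{"translation":[0,0,0],"delta_rot":[0,0,0]}]';python3 st.py
python3 -m creep '[{"translation":[0,0,-0.1],"delta_rot":[0,0,0]},{"translation":[0,0,-0.1],"delta_rot":[0,0,0]},{"translation":[0,0,0],"delta_rot":[0,0,0]}]';python3 st.py
```

```text
time_s: 10.68
ee_pos: [559.0, -246.9, 68.4]
ee_rot: [-14.2, 89.8, -22.1]
force: [-4.4, 1.4, 15.6]
gripper_width: 21.5
t 10.68 pos [ 559.  -246.9   68.4] yaw_y 82.05 down [ 0.0028 -0.0011 -1.    ] q [ -24.9   27.9   95.7    0.    56.2 -107. ] F [-4.4  1.4 15.6] T [0.51 0.73 0.02] w 21.5
time_s: 10.93
ee_pos: [559.1, -247.0, 68.3]
ee_rot: [-15.4, 89.8, -23.3]
force: [-7.1, 4.3, 24.8]
gripper_width: 21.3
t 10.93 pos [ 559.1 -247.    68.3] yaw_y 82.05 down [ 0.0036 -0.0016 -1.    ] q [ -24.9   27.9   95.8    0.    56.1 -107. ] F [-7.1  4.3 24.8] T [0.77 1.34 0.01] w 21.3
```

The deck is at its stop: the TCP stays at 68.3 while the force rises. I'll relieve the side load a little, let it settle, and look.

```bash
python3 -m creep '[{"translation":[-0.08,0.04,0.03],"delta_rot":[0,0,0]},{"translation":[0,0,0],"delta_rot":[0,0,0]},{"translation":[0,0,0],"delta_rot":[0,0,0]},{"translation":[0,0,0],"delta_rot":[0,0,0]},{"translation":[0,0,0],"delta_rot":[0,0,0]}]';python3 st.py
python3 - <<'E'
from h import *
p,d=optics.grab_frame("top")
im=cv2.resize(p[180:275,285:385,::-1],None,fx=6,fy=6,interpolation=cv2.INTER_CUBIC)
a=np.radians(-8);ex=np.array([np.cos(a),np.sin(a),0]);ey=np.array([-np.sin(a),np.cos(a),0])
c=np.array([557.1,-247,27+18])
P=np.array([c+sx*60*ex+sy*45*ey for sx,sy in((1,1),(1,-1),(-1,-1),(-1,1))])
cv2.polylines(im,[((proj("top",P)-[285,180]+.5)*6-.5).round().astype(int)],True,(255,0,255),1)
s,_=optics.grab_frame("scene")
cv2.imwrite("pics/top4.png",im);cv2.imwrite("pics/scene4.png",s[:,:,::-1])
E
python3 st.py
```

```text
time_s: 11.35
ee_pos: [559.0, -246.9, 68.3]
ee_rot: [-16.3, 89.7, -24.2]
force: [-5.0, 2.1, 22.5]
gripper_width: 21.2
t 11.35 pos [ 559.  -246.9   68.3] yaw_y 82.05 down [ 0.0052 -0.0024 -1.    ] q [ -24.9   27.8   95.9    0.    56.  -107. ] F [-5.   2.1 22.5] T [ 0.64  0.94 -0.03] w 21.2
t 11.45 pos [ 559.  -247.    68.3] yaw_y 82.05 down [ 0.0052 -0.0023 -1.    ] q [ -24.9   27.8   95.9    0.    56.  -107. ] F [-4.5  2.1 23. ] T [ 0.59  0.92 -0.01] w 21.3
```

View pics/top4.png

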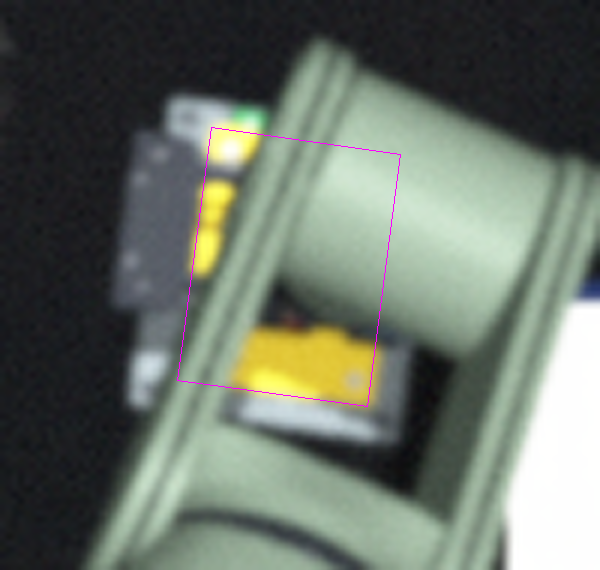

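View pics/scene4.png

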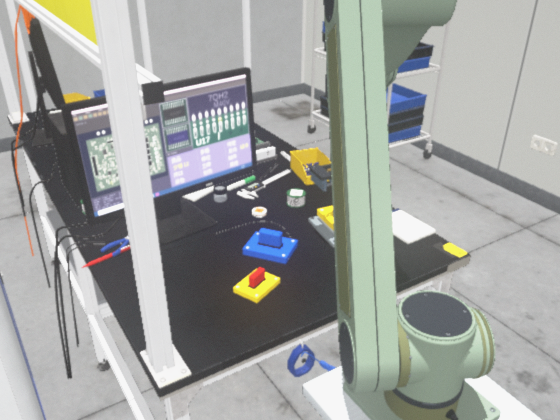

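The top view shows the yellow plate square on the fixture: its near edge at (300,400) in the crop lies on the predicted outline for a seated cover. The scene view shows the spools at (259,212) and (296,198), still where they were. Handing in.

```bash
python3 -c "
from workcell import env
print(env.job_done())"; python3 st.py
```

```text
the job is handed in; nothing more can be done
None
the job is handed in; nothing more can be done
```

The cover is on the pin with the deck pressed fully down, and I handed the job in at about 11.5 s, still holding the grip with the force set to 60 N. The system gave no verdict.

I took the larger yellow cover by its red grip and lowered it onto the fixture. The pin's taper caught the edge of the hole, so I shifted about 2 mm toward +x and 1 mm toward +y following the side force, and the cover dropped on. I then pressed until the deck stopped.

**Last checks:**
- **Height:** the TCP was at 68.3 mm, which puts the underside at about 27 mm, the fully-down height. The TCP stayed at 68.3–68.4 mm while the force rose from 15.6 to 24.8 N.
- **Force:** about 23 N upward on the tool, with about 5 N of side load remaining.
- **Squareness:** yaw within about 0.1° of the fixture and tilt about 0.3°, both from the tool pose.
- **Other objects:** neither spool looked moved in the last pictures, and neither did the visible part of the note pad.

**Less certain:**
- The arm hid much of the cover, so that it is on the pin rests mainly on heights and forces. The top view agreed, showing the plate square on the fixture.
- The final TCP was about 2 mm in x from the pin position I measured in the pictures. That is about the camera calibration error plus the unknown place of the grasp along the grip.
- In the pictures, the held cover also sat up to 3 mm from where the tool pose put it.

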